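Zero the gear roll tester and hold its sprung idler arm open

ROBOT

A 6-joint arm with a two-finger parallel gripper is mounted at the origin on the work surface; the furniture and walls round the work are solid. World frame = base frame: x ahead of the robot, y to its left, z up, the work surface at z = 0. Lengths are in mm, angles in rad, forces in N, time in s.
With the tool pointing down it reaches from about 425 to 1125 mm from the base axis. Payload 14.9 kg.
Tool frame: the origin (TCP) lies midway between the tips of the shut fingers; the grasp point (between the pads) lies 19 mm behind it; z points along the fingers, y is the direction in which the jaws open and shut (so a half turn about z gives the same grasp; the last joint's range is limited). The gripper opens to 91 mm and grips with 3 to 60 N. Pads are 32 mm wide; open, the fingers measure 118 mm over their backs; the gripper's body (76 mm by 178 mm) begins 60 mm behind the grasp point.
Start: joints at [-1.263, 0.379, 1.734, -0, 1.028, -0.033], TCP at [233.965, -659.756, 213.932] pointing down, gripper open.
Joint ranges: [-2.77, 2.77], [-0.74, 2.19], [0, 2.66], [-1.06, 4.2], [0.31, 2.87], [-3.08, 3.08]. Speed limits (rad/s): [1.89, 1.89, 2.39, 3.14, 3.14, 3.14].

INTERFACE

Orientations are given as a unit quaternion [x, y, z, w].
In Python, from bench import state, cams, arm gives the robot as it stands.
- The arm moves only by the tool play_rows, never from a script. Its argument "series" is a list of rows, each a list of 3 entries, a list of its own where there are three numbers: the shift along the tool's x, y, z in cm, then the turn, a rotation vector about the tool's x, y, z in rad, then the closure, from -1 (fully open) to 1 (shut), so that 0 is half open. In form: [[[dx, dy, dz], [ax, ay, az], jaw], ...]. A call has 1 to 20 rows; each row is the pose to reach, as a shift and turn from the pose measured when the call began, along the tool's axes at that moment; what a row does not reach only later rows make up. A row lasts 1/12 s, in which the tool goes at most 41.7 mm and 7.16 degrees, less where a joint would pass 70% of its speed; a pose out of reach is approached as far as the arm can. A call with a gripper value outside its range is refused whole. The fingers move at their own pace and stop on an object; the grip force is fixed at half the most. Time passes only in rows, so rows that repeat a pose let the fingers close. It gives the time, the measured TCP pose, the force and the opening at its end, in the units of the state.
- state(): the state, without advancing time (a new reading comes with each control period).
- cams.camera(name): name is "scene" or "side" or "wrist"; returns a dict with "image" (420x560x3 uint8, blue, green, red), "camera_matrix" (3x3 intrinsics, pixels), "dist_coeffs" ([k1, k2, p1, p2, k3] as OpenCV has them; the pictures are not rectified), "rvec" (rotation vector, rad) and "tvec" (3), from world to camera coordinates, as OpenCV has them; the wrist camera has in their place "T_tool_cam" (4x4, takes a point from camera to tool coordinates, whose origin is the TCP and whose axes are the flange's). Camera axes: x right, y down, z forward; pixel columns grow to the right and rows downward; lengths in mm; the calibration is good to about 2 mm. A picture is of the moment at which its call begins: read the wrist's pose just before it. There is no depth.
- arm.job_done(): hands the job in, once; it reports no verdict.
The state is a dict: "time": time; "joint_pos": joint angles; "joint_velocities": joint speeds; "tau": joint torques, N m; "tool_pos": TCP position; "tcp_rot": TCP orientation; "contact_force": force on the tool from outside, world axes, zero at the start; "wrist_torque": the same for the moment, N m; "opening": finger opening in mm.
Only numpy, scipy, OpenCV 4.12 (cv2) and the standard library are available. Lean on these libraries where they do the work, as an engineer would, in place of code of your own. Each camera call takes 0.05 s, during which the arm holds its last target. There are 200 camera calls.

TASK

Zero the gear roll tester while its blue arm is still at rest: press the yellow button on the grey control box fully down and let it come back up. Then push the tester's sprung arm back by its upright black post, past the ratchet click, until its red pointer stands over the green band, and finish while still holding the post there against the spring (do not let go). Leave the other things on the bench where they are.

Things in the scene. Friction and masses are not known exactly. Their poses are not given: they have to be found in the camera images.
- control_box: grey control box 90 x 120 x 45 mm with a dark display window, fixed to the bench; origin at the centre of its underside, x axis from the button side to the display side. The round yellow button, 32 mm across in a black collar 48 mm across, is on its top, 16 mm from the centre towards -x
- zero_button_top (a point): centre of the top face of the yellow zero button, 63 mm above the bench when up; pressed straight down it travels 6 mm, to flush with its black collar
- zero_button (a joint): travel of the yellow button in m: 0 up, 0.006 fully down; sprung, 1.5 N to start and about 5 N at the bottom, comes up by itself
- roll_tester: gear roll tester, fixed to the bench: grey bed plate 200 x 210 x 12 mm; origin at the centre of its underside, z up. It carries a gear on a spindle, the blue arm's pivot, a brass pawl, two rubber stops and a white and green sector; all but the black post is below 52 mm. At mid-swing the arm points along the plate's -y and its post travels along the plate's +x
- pivot (a point): point on the vertical pivot axis of the blue arm, 80 mm above the bench; at [15, 50] mm in the bed plate's x, y
- handle (a point): point on the axis of the upright round black post on the blue arm, 110 mm from the pivot axis, 80 mm above the bench; the post is 18 mm across and free to grip or push from 50 mm to its top at 102 mm above the bench
- idler_arm: the blue sprung arm, 118 mm bar 14 mm wide with its top 44 mm above the bench, carrying the idler roller, red pointer and black post; origin on the pivot axis at bench height
- swing_angle (a joint): angle of the blue arm in rad, growing anticlockwise from above: 0 at rest on the front stop, 0.47 (27 deg) at mid-swing; a brass pawl clicks behind the ratchet tooth at about 0.55; the green band under the pointer runs from 0.60 to the hard stop at 0.95. The spring pushes back with 5 N (rest) to 8 N (stop) at the post; let go past the click, the arm falls back on the pawl, short of the green band
- v_block_1: steel V-block 34 x 45 x 34 mm, bystander; origin at its underside
- hex_key_8: dark hex key 84 mm long, bystander; origin at its underside
- step_block: grey ground step block 20 x 60 x 20 mm, bystander; origin at its underside
- loupe: black loupe 37 mm across, 35 mm high, bystander; origin at its underside
There are look-alikes about, which are no part of the job. Of the things that look like the control_box, take the one that is farthest from the robot's base at the start.

How it is judged (in metres and radians):
On the way, in this order (a step that is already met when the one before it is completed fails the run):
1. the yellow button is pressed fully down while the arm is at rest (value of joint zero_button above 0.0048 m and value of joint swing_angle below 0.12 rad), for 0.05 s.
2. the button has come back up, the arm still at rest (value of joint zero_button below 0.001 m and value of joint swing_angle below 0.3 rad), for 0.1 s.
3. the arm has been pushed by its post past the click, into the green band (value of joint swing_angle above 0.6 rad and contact force between any of the fingers, the arm and idler_arm above 1.5 N), for 0.2 s.
At the end, for the whole second after the job is handed in: the arm stands still in the green band (joint beyond 0.60 rad), held there by the robot pressing on it with more than 1.5 N; the button is up; no bystander has moved more than 20 mm (all of step 3 and velocity of joint swing_angle between -0.1 and 0.1 rad/s and value of joint zero_button below 0.001 m); the arm keeps its last pose, push and grip.
It fails at once if another thing on the bench is moved by more than 20 mm (distance of any of v_block_1, hex_key_8, loupe, step_block from where it was at the start of the episode above 0.02 m).
It also fails if it takes over 43 s, if anything falls off the work surface, if the arm or the gripper's body presses on something with over 40 N, if the wrist force passes 120 N, or if a joint passes its speed limit or range.

## Working session

There is one attempt and no reset: what is moved stays moved. The work goes in short steps, Python scripts to look and compute and a tool call to move; the robot and the scene stay as the last step left them, time stands still between calls to the robot, and variables do not carry over. Pictures are saved under pics/ and viewed, about 8 in all and at most 12, crops included, and the job is handed in when it is done.

Besides the shell and the picture viewer there is one more tool, called after ">>>" as a command line: name --argument value ..., lists and objects as JSON in quotes. play_rows: Moves the arm, as the interface text tells. Its arguments: {"type":"object","properties":{"series":{"type":"array","items":{"type":"array"}}},"required":["series"]}

```bash
mkdir -p pics
cat > h.py <<'E'
import numpy as np, cv2, pickle
from bench import state, cams, arm
from scipy.spatial.transform import Rotation as R
def ray(c,uv):
    p=cv2.undistortPoints(np.array([[uv]],float),np.array(c["camera_matrix"]),np.array(c["dist_coeffs"]))[0,0]
    d=np.array([p[0],p[1],1.])
    if "rvec" in c and c["rvec"] is not None:
        M=cv2.Rodrigues(np.array(c["rvec"],float))[0]; t=np.array(c["tvec"],float).ravel()
        return -M.T@t, M.T@d
    T=np.array(c["T_tool_cam"]); s=c["st"]; Q=R.from_quat(s["tcp_rot"]).as_matrix()
    return Q@T[:3,3]+s["tool_pos"], Q@T[:3,:3]@d
def onz(c,uv,z):
    o,d=ray(c,uv); return np.round(o+d*(z-o[2])/d[2],1)
def shoot(name,tag):
    s=state(); c=cams.camera(name); c["st"]=s
    pickle.dump(c,open(f"pics/{tag}.pkl","wb")); cv2.imwrite(f"pics/{tag}.png",c["image"]); return c
def load(tag): return pickle.load(open(f"pics/{tag}.pkl","rb"))
E
python3 - <<'E'
from h import *
print(state())
a=shoot("scene","scene0");b=shoot("side","side0");shoot("wrist","wrist0")
E
```

```text
{'time': 0.0, 'joint_pos': array([-1.26329857e+00,  3.79395205e-01,  1.73479620e+00,  1.22769850e-05,
        1.02851059e+00, -3.33077101e-02]), 'joint_velocities': array([ 1.06656374e-03, -1.07201309e-03, -7.66238125e-04,  1.25507456e-03,
        4.81701222e-05,  8.70106462e-04]), 'tau': array([ 1.65875081e-03, -7.63729191e+01, -4.34368408e+01,  6.50317012e-02,
        4.23903158e-02, -6.43019598e-05]), 'tool_pos': array([ 233.84083666, -659.35290419,  213.2899637 ]), 'tcp_rot': array([ 9.85516938e-01,  1.69576113e-01, -7.05977692e-05, -5.50183872e-04]), 'contact_force': array([-0.36989408,  0.89742121, -0.41280498]), 'wrist_torque': array([-0.03156189,  0.04428987,  0.02279401]), 'opening': 91.02770552746198}
```

View pics/scene0.png

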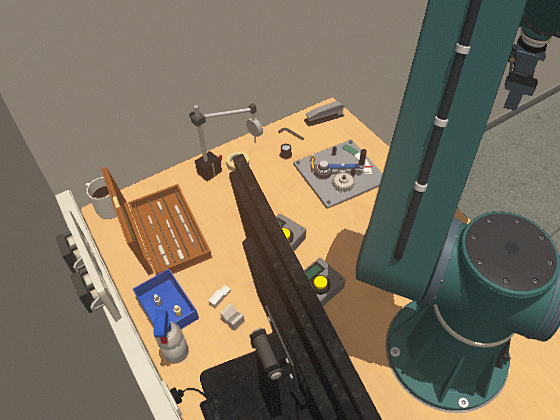

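View pics/side0.png

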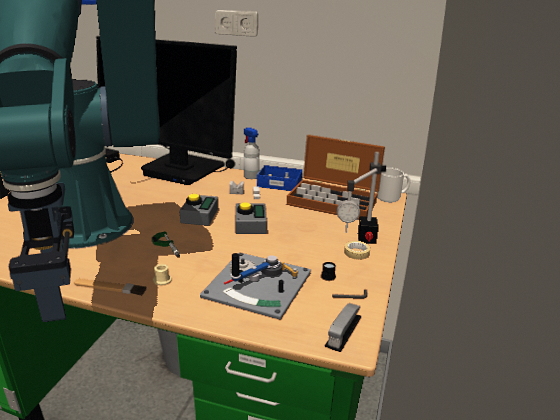

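Run:
```python
from h import *
a=load("scene0");b=load("side0")
for n,uv,z in [("btnA",(194,199),63),("btnB",(245,208),63),("post top",(236,254),102)]:
    p=onz(b,uv,z);print("side",n,p,np.hypot(*p[:2]))
for n,uv,z in [("btnA",(320,282),63),("btnB",(287,233),63),("post top",(363,151),102)]:
    p=onz(a,uv,z);print("scene",n,p,np.hypot(*p[:2]))
c1=cv2.resize(b["image"][175:325,165:375],(798,570),interpolation=cv2.INTER_CUBIC);cv2.imwrite("pics/c1.png",c1)
```

```text
side btnA [321.9  65.4  63. ] 328.47643751112497
side btnB [476.7  18.1  63. ] 477.04349906481275
side post top [ 484.  -303.4  102. ] 571.2333673727402
scene btnA [313.4  88.1  63. ] 325.5474926949983
scene btnB [465.9  34.   63. ] 467.1389621943346
scene post top [ 476.4 -296.1  102. ] 560.9208232897046
```

View pics/c1.png

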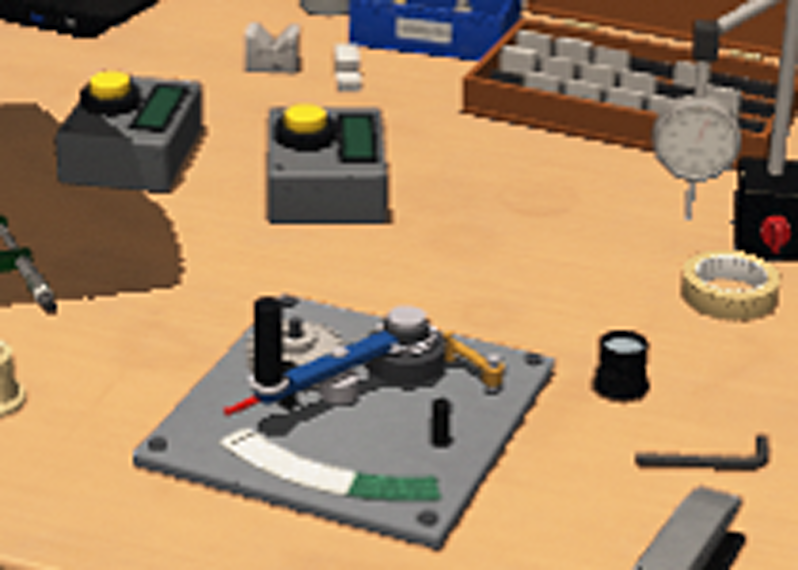

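Two control boxes: A at side pixel (194,199), about 328 mm from the base, and B at (245,205), about 475 mm. B is farther, so B is the target, and the enlarged crop confirms it: yellow button on the left, display on the right. The blue arm's post is at side pixel (236,254). I'll look from near with the wrist camera on the way.

```bash
cat >> h.py <<'E'
def delta(target,s=None):
    s=s or state(); return np.round(R.from_quat(s["tcp_rot"]).as_matrix().T@(np.array(target,float)-s["tool_pos"])/10,2)
E
python3 - <<'E'
from h import *
c=load("wrist0");print(np.round(c["T_tool_cam"],3),c["camera_matrix"])
b=load("side0")
print(onz(b,(245.3,204.5),63),onz(b,(235.5,254.2),102),onz(b,(272.1,257.9),56))
for t in [(500,-300,330)]: print(t,delta(t))
E
```

```text
[[-0.00000e+00 -9.64000e-01 -2.66000e-01  7.52880e+01]
 [ 1.00000e+00  0.00000e+00 -1.00000e-03  1.93000e-01]
 [ 1.00000e-03 -2.66000e-01  9.64000e-01 -1.70869e+02]
 [ 0.00000e+00  0.00000e+00  0.00000e+00  1.00000e+00]] [[315.17820601   0.         276.69804272]
 [  0.         315.17820601 207.02098911]
 [  0.           0.           1.        ]]
[475.5  41.4  63. ] [ 483.  -304.3  102. ] [ 563.7 -237.1   56. ]
(500, -300, 330) [ 37.1  -24.99 -11.63]
```

>>> play_rows --series '[[[3, -2, -1], [0, 0, 0], 0], [[6, -4, -2], [0, 0, 0], 1], [[9, -6, -3], [0, 0, 0], 1], [[12, -8, -4], [0, 0, 0], 1], [[15, -10, -5], [0, 0, 0], 1], [[18, -12, -6], [0, 0, 0], 1], [[21, -14, -7], [0, 0, 0], 1], [[24, -16, -8], [0, 0, 0], 1], [[27, -18, -9], [0, 0, 0], 1], [[30, -20, -10], [0, 0, 0], 1], [[33, -22, -11], [0, 0, 0], 1], [[36, -24, -12], [0, 0, 0], 1], [[37, -25, -12], [0, 0, 0], 1], [[37, -25, -12], [0, 0, 0], 1], [[37, -25, -12], [0, 0, 0], 1]]'

```text
time: 1.4
tool_pos: [498.9, -299.9, 333.3]
tcp_rot: [0.985, 0.17, -0.0, -0.0]
contact_force: [0.6, 0.2, -0.2]
opening: 0.4
```

Run:
```python
from h import *
c=shoot("wrist","w1"); print(state()["tool_pos"],state()["time"])
cv2.imwrite("pics/w1b.png",cv2.resize(c["image"],(800,600),interpolation=cv2.INTER_CUBIC))
print(delta((480,-30,330)))
```

```text
[ 498.52068217 -300.56323894  333.10985424] 1.45
[  7.31 -26.12   0.34]
```

View pics/w1b.png

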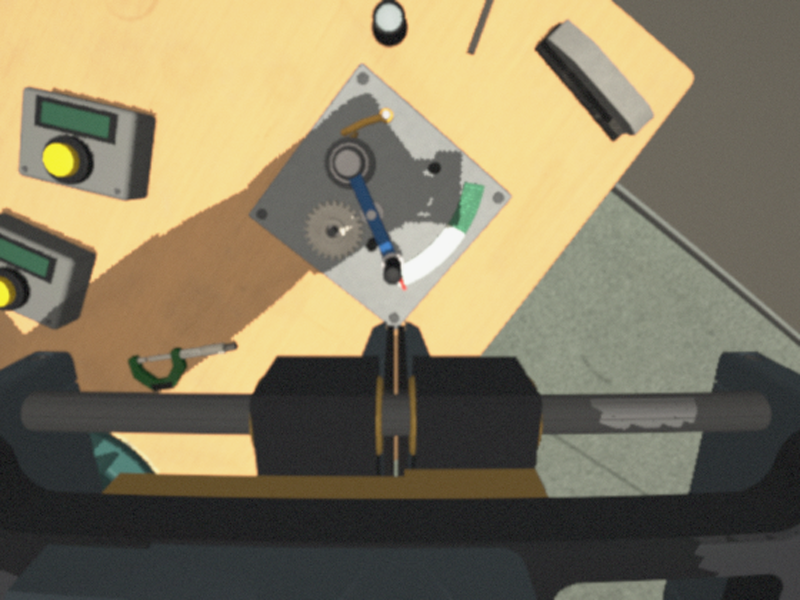

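Wrist view: target button B at (60,160) in the 800 px picture, pivot cap (348,161), post top about (393,275), green band near (470,205), and plate corner screws at (363,78), (498,198), (393,318) and (262,214).

Run:
```python
from h import *
c=load("w1");k=0.7
def P(u,v,z): return onz(c,(u*k,v*k),z)
b=P(60,160,63);print("btn",b, "boxA", P(3,292,63))
S=[P(*q,12) for q in [(363,78),(498,198),(393,318),(262,214)]];print(S)
ctr=np.mean(S,0);print("ctr",ctr,[np.linalg.norm(S[i]-S[i-1]).round() for i in range(4)])
pv=P(348,161,54);po=P(393,273,102);print("pivot",pv,"post",po,np.linalg.norm((po-pv)[:2]),np.degrees(np.arctan2(*(po-pv)[1::-1])))
print("green ends",[P(*q,14) for q in [(472,184),(460,230)]], "stop", P(434,168,40), "arm mid",P(371,215,44))
print(delta((b[0],b[1],120)))
```

```text
btn [474.5  38.6  63. ] boxA [318.6  79.7  63. ]
[array([ 646.2, -212.1,   12. ]), array([ 581.6, -387. ,   12. ]), array([ 415.9, -326.1,   12. ]), array([ 479.9, -152.2,   12. ])]
ctr [ 530.9  -269.35   12.  ] [np.float64(177.0), np.float64(186.0), np.float64(177.0), np.float64(185.0)]
pivot [ 564.2 -227.7   54. ] post [ 484.9 -302.3  102. ] 108.87446899985329 -136.74922997236047
green ends [array([ 585.6, -354.8,   14. ]), array([ 535.8, -360.8,   14. ])] stop [ 586.4 -309.1   40. ] arm mid [ 521.7 -265.1   44. ]
[  9.1  -32.74  21.35]
```

>>> play_rows --series '[[[1, -4, 0], [0, 0, 0], 1], [[2, -8, 0], [0, 0, 0], 1], [[3, -12, 1], [0, 0, 0], 1], [[4.5, -16, 2], [0, 0, 0], 1], [[6, -19, 4], [0, 0, 0], 1], [[7, -22, 6], [0, 0, 0], 1], [[8, -25, 8], [0, 0, 0], 1], [[9, -28, 10], [0, 0, 0], 1], [[9.1, -31, 12.5], [0, 0, 0], 1], [[9.1, -32.7, 15.5], [0, 0, 0], 1], [[9.1, -32.7, 19], [0, 0, 0], 1], [[9.1, -32.7, 22], [0, 0, 0], 1], [[9.1, -32.7, 24], [0, 0, 0], 1], [[9.1, -32.7, 24], [0, 0, 0], 1], [[9.1, -32.7, 24], [0, 0, 0], 1]]'

```text
time: 2.7
tool_pos: [474.0, 37.3, 92.9]
tcp_rot: [0.986, 0.169, -0.002, -0.001]
contact_force: [-0.2, -0.2, 1.1]
opening: 1.0
```

Run:
```python
from h import *
s=state();print(s["tool_pos"],s["contact_force"],delta((474.5,38.6,57)),s["time"])
c=shoot("wrist","w2");d=shoot("side","s2")
cv2.imwrite("pics/w2b.png",np.hstack([cv2.resize(c["image"],(400,300)),cv2.resize(d["image"][150:270,170:330],(400,300),interpolation=cv2.INTER_CUBIC)]))
```

```text
[473.9933854   37.26438632  92.89206672] [-0.20149314 -0.19489189  1.14505959] [ 0.1  -0.1   3.59] 2.7
```

View pics/w2b.png

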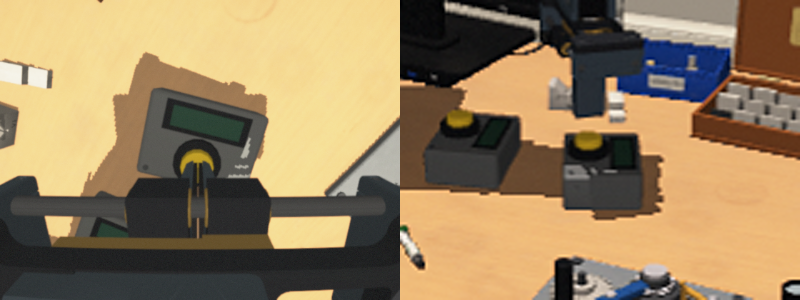

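The shut fingers stand over button B: it is at (195,158) in the left wrist half, with the fingers at x≈197. I'll press down.

>>> play_rows --series '[[[0.1, -0.1, 1.5], [0, 0, 0], 1], [[0.1, -0.1, 2.5], [0, 0, 0], 1], [[0.1, -0.1, 3.0], [0, 0, 0], 1], [[0.1, -0.1, 3.2], [0, 0, 0], 1], [[0.1, -0.1, 3.4], [0, 0, 0], 1], [[0.1, -0.1, 3.55], [0, 0, 0], 1], [[0.1, -0.1, 3.6], [0, 0, 0], 1], [[0.1, -0.1, 3.6], [0, 0, 0], 1], [[0.1, -0.1, 3.6], [0, 0, 0], 1], [[0.1, -0.1, 3.6], [0, 0, 0], 1]]'

```text
time: 3.63
tool_pos: [476.7, 38.8, 60.6]
tcp_rot: [0.986, 0.169, 0.0, -0.0]
contact_force: [-12.9, -4.4, 42.8]
opening: 0.1
```

Run:
```python
from h import *
d=shoot("side","s3");s=state();print(s["tool_pos"],s["contact_force"],s["opening"],s["time"])
cv2.imwrite("pics/s3b.png",cv2.resize(d["image"][170:240,200:300],(800,560),interpolation=cv2.INTER_CUBIC))
```

```text
[476.66910915  38.74650887  60.63256112] [-12.69454429  -3.46496532  42.15972555] 0.34698114904209104 3.6833
```

View pics/s3b.png

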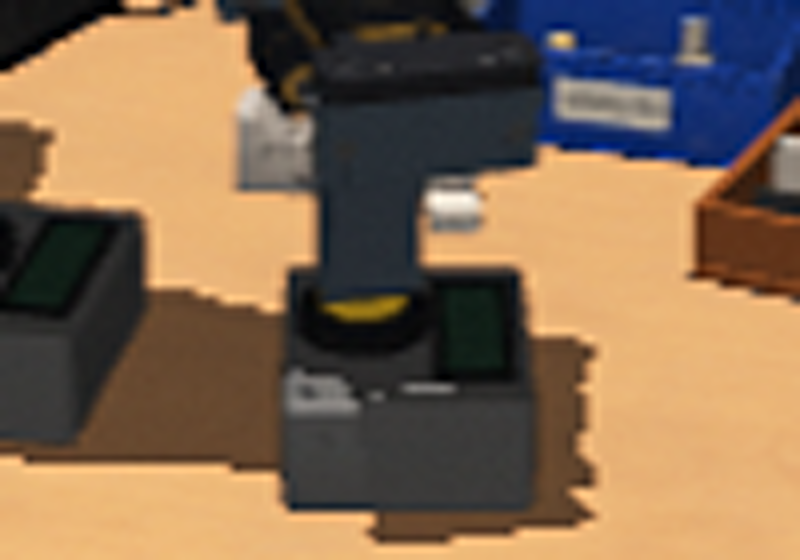

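The yellow button is now flush in its collar (crop pixel (365,305)), with 42 N showing it bottomed. I'll release it, then move over the post with the jaws turned along the post's travel.

>>> play_rows --series '[[[0, 0, -2], [0, 0, 0], 1], [[0, 0, -5], [0, 0, 0], 1], [[0, 0, -8], [0, 0, 0], 1], [[0, 0, -10], [0, 0, 0], 1], [[-1, 3, -10], [0, 0, -0.1], 0], [[-2, 6, -10], [0, 0, -0.2], -1], [[-3, 9, -10], [0, 0, -0.3], -1], [[-4, 12, -10], [0, 0, -0.4], -1], [[-5, 15, -10], [0, 0, -0.5], -1], [[-6, 18, -10], [0, 0, -0.6], -1], [[-7, 21, -10], [0, 0, -0.7], -1], [[-8, 24, -10], [0, 0, -0.8], -1], [[-9, 27, -10], [0, 0, -0.87], -1], [[-10, 30, -10], [0, 0, -0.87], -1], [[-10.7, 32.4, -10], [0, 0, -0.87], -1], [[-10.7, 32.4, -10], [0, 0, -0.87], -1], [[-10.7, 32.4, -10], [0, 0, -0.87], -1], [[-10.7, 32.4, -10], [0, 0, -0.87], -1]]'

```text
time: 5.18
tool_pos: [483.6, -301.9, 160.4]
tcp_rot: [0.822, 0.569, 0.0, -0.0]
contact_force: [0.3, 0.5, -0.7]
opening: 90.0
```

Run:
```python
from h import *
s=state();print(s["tool_pos"],s["contact_force"],delta((484,-303,65)),s["time"],s["opening"]);M=R.from_quat(s["tcp_rot"]).as_matrix();print(M.round(3),s["joint_pos"])
c=shoot("wrist","w4");d=shoot("side","s4")
cv2.imwrite("pics/w4b.png",np.hstack([cv2.resize(c["image"],(400,300)),cv2.resize(d["image"][190:310,170:330],(400,300),interpolation=cv2.INTER_CUBIC)]))
```

```text
[ 483.60374318 -301.86954334  160.36659144] [ 0.34822803  0.53062294 -0.72884579] [-0.1   0.08  9.54] 5.1833 90.00124184081774
[[ 0.353  0.936  0.   ]
 [ 0.936 -0.353  0.001]
 [ 0.001 -0.    -1.   ]] [-5.99376742e-01  2.50243196e-01  2.02494618e+00  1.29096682e-03
  8.67023301e-01 -2.39511075e-01]
```

View pics/w4b.png

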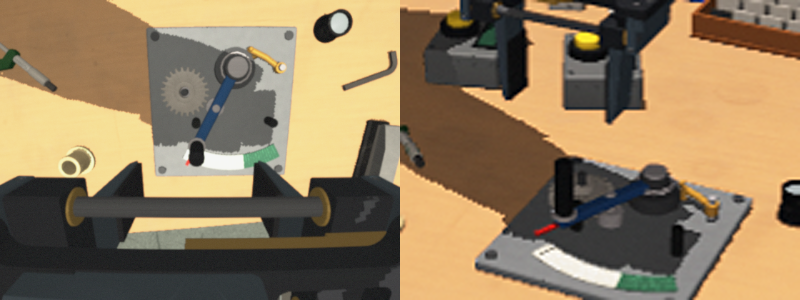

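Button B is back up (right half, (585,42)), and the post top at (197,150) in the left half lies between the open jaws. I'll descend and grip.

>>> play_rows --series '[[[0, 0, 2.5], [0, 0, 0], -1], [[0, 0, 5], [0, 0, 0], -1], [[0, 0, 7], [0, 0, 0], -1], [[0, 0, 8.5], [0, 0, 0], -1], [[0, 0, 9.5], [0, 0, 0], -1], [[0, 0, 9.5], [0, 0, 0], -1], [[0, 0, 9.5], [0, 0, 0], 0.3], [[0, 0, 9.5], [0, 0, 0], 0.5], [[0, 0, 9.5], [0, 0, 0], 1], [[0, 0, 9.5], [0, 0, 0], 1], [[0, 0, 9.5], [0, 0, 0], 1], [[0, 0, 9.5], [0, 0, 0], 1]]'

```text
time: 6.28
tool_pos: [484.0, -301.4, 65.8]
tcp_rot: [0.822, 0.569, 0.0, -0.0]
contact_force: [1.1, 0.9, 0.1]
opening: 54.0
```

Run:
```python
from h import *
s=state();print(s["tool_pos"],s["contact_force"],s["time"],s["opening"])
pv=np.array([563.2,-227.7]);p=s["tool_pos"];a0=np.arctan2(*(p[:2]-pv)[::-1]);print(np.degrees(a0),np.linalg.norm(p[:2]-pv))
for k in [.1,.2,.3,.4,.5,.6,.7,.8]:
    a=np.radians(-137.2)+k;q=pv+110*np.array([np.cos(a),np.sin(a)]);print(k,delta((*q,65)))
```

```text
[ 483.97605922 -301.43727335   65.83820655] [1.05129423 0.94858714 0.10550596] 6.2833 54.040434762132
-137.0542996482273 108.22947044891498
0.1 [-0.59  0.9   0.08]
0.2 [-0.93  1.95  0.08]
0.3 [-1.16  3.02  0.08]
0.4 [-1.29  4.12  0.08]
0.5 [-1.3   5.21  0.08]
0.6 [-1.21  6.31  0.09]
0.7 [-1.01  7.39  0.09]
0.8 [-0.7   8.45  0.09]
```

>>> play_rows --series '[[[0, 0, 0], [0, 0, 0], 1], [[0, 0, 0], [0, 0, 0], 1], [[0, 0, 0], [0, 0, 0], 1], [[0, 0, 0], [0, 0, 0], 1], [[0, 0, 0], [0, 0, 0], 1], [[0, 0, 0], [0, 0, 0], 1]]'

```text
time: 6.78
tool_pos: [483.1, -301.2, 65.6]
tcp_rot: [0.822, 0.569, -0.0, -0.001]
contact_force: [-6.0, 1.0, 6.5]
opening: 17.5
```

Post gripped (opening 17.5 mm). I'll swing it along the arc to about 0.78 rad.

>>> play_rows --series '[[[-0.2, 0.4, 0], [0, 0, 0], 1], [[-0.5, 0.9, 0], [0, 0, 0], 1], [[-0.7, 1.4, 0], [0, 0, 0], 1], [[-0.9, 2, 0], [0, 0, 0], 1], [[-1.05, 2.5, 0], [0, 0, 0], 1], [[-1.15, 3, 0], [0, 0, 0], 1], [[-1.23, 3.6, 0], [0, 0, 0], 1], [[-1.28, 4.1, 0], [0, 0, 0], 1], [[-1.3, 4.7, 0], [0, 0, 0], 1], [[-1.3, 5.2, 0], [0, 0, 0], 1], [[-1.26, 5.8, 0], [0, 0, 0], 1], [[-1.2, 6.3, 0], [0, 0, 0], 1], [[-1.1, 6.9, 0], [0, 0, 0], 1], [[-1, 7.4, 0], [0, 0, 0], 1], [[-0.85, 7.9, 0], [0, 0, 0], 1], [[-0.75, 8.3, 0], [0, 0, 0], 1], [[-0.75, 8.3, 0], [0, 0, 0], 1], [[-0.75, 8.3, 0], [0, 0, 0], 1], [[-0.75, 8.3, 0], [0, 0, 0], 1]]'

```text
time: 8.37
tool_pos: [557.1, -337.6, 65.3]
tcp_rot: [0.822, 0.57, -0.001, -0.002]
contact_force: [-9.1, -4.5, 6.0]
opening: 17.4
```

Run:
```python
from h import *
s=state();print(s["tool_pos"],s["contact_force"],s["time"],s["opening"])
pv=np.array([563.2,-227.7]);p=s["tool_pos"];a0=np.arctan2(*(p[:2]-pv)[::-1]);print("swing",a0+np.radians(137.2),np.linalg.norm(p[:2]-pv))
c=shoot("wrist","w5");d=shoot("side","s5")
cv2.imwrite("pics/w5b.png",np.hstack([cv2.resize(c["image"],(400,300)),cv2.resize(d["image"][190:310,170:330],(400,300),interpolation=cv2.INTER_CUBIC)]))
```

```text
[ 557.1193179  -337.61099744   65.34351593] [-9.11471752 -4.52906189  6.02539236] 8.3667 17.361562374700803
swing 0.7685280554583078 110.07907182105288
```

View pics/w5b.png

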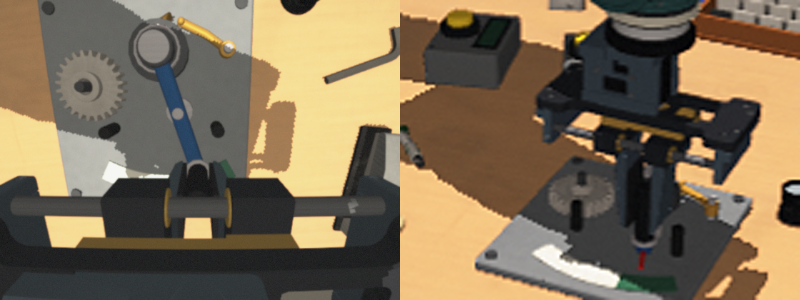

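The red pointer is at (642,262) in the right half, over the green band (about 617–677), with the post gripped and about 10 N of spring push on the tool. I'll hand it in.

Run:
```python
from h import *
s=state();print(np.abs(s["joint_velocities"]).max());print(arm.job_done())
```

```text
0.0021866604246380547
the job is handed in; nothing more can be done
None
```

I zeroed the tester with the control box farthest from the base. The blue arm is now held in the green band by its post, and the job is handed in at about 8.5 s; no verdict is reported.

- **Button:** I pressed it with the shut fingers until it looked flush with its collar, then released it. A later picture showed it back up. The press read about 42 N on the wrist, above the 5 N the button needs. The TCP read 60.6 mm at the bottom instead of 57 mm, so the button being fully down rests on the picture and the hard stop.
- **Arm:** I gripped the post and swung it along its arc to about 0.77 rad, worked out from the TCP and the pivot. The red pointer stands over the green band, and the wrist reads about 10 N of sideways push. The arm was still when handed in (joint speeds below 0.003 rad/s).
- **Bystanders:** I touched none of them, but I did not measure their positions again at the end.
- **Disagreement:** My first rough button positions from the scene and side cameras differed by about 16–20 mm. The close wrist view settled it and agreed with the refined side view to about 3 mm.

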